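Seat a plate in the reaming jig and lock the cam

TASK

Load the drilled steel plate that lies loose on the reaming jig so that its middle hole comes under the guide bush: push it back flat against the fence, slide it along the fence until its end meets the stop dowel, and only then push the cam lever round, anticlockwise seen from above, as far as it goes so that the cam clamps the plate. Do it all by gentle pushing with the fingers - do not pick the plate up - and leave the other things on the bench where they are.

Things in the scene. Friction and masses are not known exactly. Their poses are not given: they have to be found in the camera images.
- jig: reaming jig, fixed: dark base 150 x 198 x 12 mm with fence, stop dowel, green bush arm and cam. Origin on the bench straight below the centre of the home place of the plate; x away from the robot, y left at yaw 0. In this frame (mm) the base spans x -78..72, y -128..70. Green arm, bridging the plate from behind: x -17..69, y -20..20, underside z 24.5, top 34.5
- plate_seat (a point): point on the base's top (12 mm above the bench) where the centre of the plate's underside must come; axes like the jig's
- fence_face (a point): middle of the fence's front face where it meets the base, at (30, -22, 12) mm in the jig's frame. The fence is a bright steel bar along the jig's y, 156 mm long, 12 mm high; its front face looks to -x of the jig
- stop_dowel (a point): foot of the upright stop dowel's axis, at (0, 56, 12) mm in the jig's frame: bright steel pin in a brass ring, radius 6 mm, 13.5 mm high. The plate's left end meets it at y = +50
- bush_top (a point): top centre of the brass guide bush in the green arm, straight above plate_seat, 41.5 mm above the bench; 29 mm across. The plate passes under arm and bush with 2.5 mm to spare
- work_plate: bright steel plate with holes, 60 (its x) x 100 (its y) x 10 mm, about 0.4 kg, loose on the jig's base, to the right of its home; origin at the centre of its underside. At home its axes are parallel to the jig's and its origin is at plate_seat. It starts 62 to 76 mm short of the stop dowel, 8 to 14 mm off the fence, turned up to 0.1 rad. Sliding it takes 2 to 4 N
- cam_lever (a joint): angle of the cam lever about cam_pivot, rad: 0 = open, 1.745 = end of swing, clamped; starts at 0 to 0.3, grows anticlockwise from above. From pivot to knob it points 170 deg from the jig's +x at 0 (to the robot), 270 deg (jig's -y, along the plate's near edge) when clamped. Stiff (about 1.5 N at the knob, up to 10 N in the last 0.2 rad as the cam bites); stays where left
- cam_pivot (a point): axis of the cam lever, on the base's top, at (-50.5, 8) mm in the jig's frame. The cam is a bright eccentric disc, 28 mm across, 12 to 24 mm above the bench; open it leaves the plate 7 to 10 mm of play before the fence, clamped it presses the plate's near edge level with the bush
- lever_knob (a point): centre of the upright red plastic knob at the lever's end, 56 mm from the pivot's axis, 52 mm above the bench; the knob is 18 mm across and reaches from 42 to 61 mm above the bench, on a 9 mm post; the lever's flat arm below it is 13 mm wide, its top 33 mm above the bench
- spare_plate: bystander: a second plate like the first, on the bench to the left; origin at the centre of its underside
- oil_can: bystander: oil can with a thin spout, 66 x 89 x 159 mm high, upright on the bench to the left; origin at the centre of its underside
- caliper: bystander: steel vernier caliper lying flat, 230 mm long, 9 mm high; origin at its middle
- turned_bush: bystander: flanged brass bush, 38 mm across, 34 mm high, on the bench before the jig; origin at the centre of its underside
- parts_tin: bystander: round open tin with nuts, 80 mm across, 33 mm high, on the bench to the left; origin at the centre of its underside
- bench_brush: bystander: bench brush with orange handle, 257 mm long, 42 mm high, on the bench before and right of the jig; origin at its middle, on the bench

How it is judged (in metres and radians):
On the way, in this order (a step that is already met when the one before it is completed fails the run):
1. the plate is pushed home by hand: within 5 mm of the fence, 3 mm of the stop dowel and 0.08 rad of square (the cam takes up the rest), with the cam lever still open (below 0.8 rad) (x of work_plate in the frame of plate_seat above -0.005 m and y of work_plate in the frame of plate_seat above -0.003 m and angle between the x axis of work_plate and the x axis of jig, either way round below 0.08 rad and value of joint cam_lever below 0.8 rad), for 0.1 s.
2. the cam lever is swung to the end of its travel (value of joint cam_lever above 1.66 rad), for 0.1 s.
At the end, for the whole second after the job is handed in: The plate lies flat and at rest on the jig's base, within 1.5 mm of the fence and 2 mm of the stop dowel and square to within 0.03 rad; the cam lever stands at the end of its swing (above 1.66 rad) and the cam presses on the plate with more than 2 N (x of work_plate in the frame of plate_seat between -0.0015 and 0.0025 m and y of work_plate in the frame of plate_seat between -0.002 and 0.0025 m and z of work_plate in the frame of plate_seat below 0.002 m and angle between the x axis of work_plate and the x axis of jig, either way round below 0.03 rad and value of joint cam_lever above 1.66 rad and contact force between work_plate and cam_lever above 2 N and linear speed of work_plate below 0.01 m/s); the robot touches nothing.
It fails at once if the plate is lifted or tipped off the jig's base (its centre more than 5 mm above the base, or tilted by more than 0.12 rad) (z of work_plate in the frame of plate_seat above 0.005 m or angle between work_plate's own z axis and vertical above 0.12 rad).
It fails at once if the plate is gripped or rammed: more than 40 N between the fingers and the plate (contact force between the fingers and work_plate above 40 N).
It fails at once if a bystander is moved by more than 15 mm (distance of any of spare_plate, oil_can, caliper, turned_bush, parts_tin, bench_brush from where it was at the start of the episode above 0.015 m).
It also fails if it takes over 64 s, if anything falls off the work surface, if the arm or the gripper's body presses on something with over 40 N, if the wrist force passes 120 N, or if a joint passes its speed limit or range.

ROBOT

A 7-joint arm with a two-finger parallel gripper is mounted at the origin on the work surface; the furniture and walls round the work are solid. World frame = base frame: x ahead of the robot, y to its left, z up, the work surface at z = 0. Lengths are in mm, angles in degrees, forces in N, time in s.
With the tool pointing down it reaches from about 350 to 900 mm from the base axis. Payload 19.9 kg.
Tool frame: the origin (TCP) lies at the very end of the fingers, on their centre line; the grasp point (between the pads) lies 19 mm behind it (r.grasp_offset is the distance from the TCP to the grasp point, in mm); z points along the fingers, y is the line along which they close (so a half turn about z gives the same grasp; the last joint's range is limited). The gripper opens to 85 mm and grips with 20 to 120 N. Pads are 22 mm wide; open, the fingers measure 114 mm over their backs; the gripper's body (76 mm by 85 mm) begins 54 mm behind the grasp point. The pads swing forward as they close: fully open they stand 13 mm farther back than shut.
Start: joints at [-71.82, 23.915, -0.59, 92.452, 0.269, 63.638, -3.037], TCP at [219.458, 585.183, 231.26] pointing down, gripper open.
Joint ranges: [-161.28, 161.28], [-22.2, 115.67], [-73.04, 71.86], [3.21, 147.25], [-68.34, 248.33], [10.77, 114.83], [-161.83, 161.83]. Speed limits (degrees/s): [108.29, 108.29, 136.94, 136.94, 172.46, 172.46, 172.46].

INTERFACE

Orientations are given as a 3x3 rotation matrix whose columns are the frame's x, y, z axes.
In Python, from station import r gives the robot as it stands. The module is installed in compiled form; this text tells all that it offers.
- The arm moves only by the tool arm_command, never from a script. Its arguments are lists of equal length, an entry for each row: "travel": the shift along the tool's x, y, z in cm, a list of three; "twist": the turn about the tool's z in units of 6 degrees (1.0 is 6 degrees). A call has 1 to 8 rows; each row is the pose to reach, as a shift and turn from the pose commanded when the call began, along the tool's axes at that moment; what a row does not reach only later rows make up. A row lasts 1/12 s, in which the tool goes at most 41.7 mm and 7.16 degrees, less where a joint would pass 70% of its speed; a pose out of reach is approached as far as the arm can. A call with a gripper value outside its range is refused whole. "fingers" is the opening, from 0 (shut) to 1 (fully open), set as the call begins (left out, the last holds). The fingers move at their own pace and stop on an object; the grip force is fixed at half the most. Time passes only in rows, so rows that repeat a pose let the fingers close. It gives the time, the measured TCP pose, the force, the opening and the grip force at its end, in the units of the state.
- r.observe(): the state, without advancing time (a new reading comes with each control period).
- r.snapshot(name): name is "scene" or "top"; returns a dict with "img" (420x560x3 uint8, blue, green, red), "fx", "fy", "cx", "cy" (pixels), "dist_coeffs" ([k1, k2, p1, p2, k3] as OpenCV has them; the pictures are not rectified), "origin" and "orientation" of the camera in the world. Camera axes: x right, y down, z forward; pixel columns grow to the right and rows downward; lengths in mm; the calibration is good to about 2 mm. A picture is of the moment at which its call begins. There is no depth.
- r.sign_off(): hands the job in; it is judged then, once.
The state is a dict: "time": time; "joint_pos": joint angles; "qvel": joint speeds; "effort": joint torques, N m; "tcp_pos": TCP position; "orientation": TCP orientation; "contact_force": force on the tool from outside, world axes, zero at the start; "torque": the same for the moment, N m; "width": finger opening in mm; "gripper_force": force on a finger pad.
Only numpy, scipy, OpenCV 4.12 (cv2) and the standard library are available. Lean on these libraries where they do the work, as an engineer would, in place of code of your own. Each camera call takes 0.05 s, during which the arm holds its last target. There are 200 camera calls.

## Working session

There is one attempt and no reset: what is moved stays moved. The work goes in short steps, Python scripts to look and compute and a tool call to move; the robot and the scene stay as the last step left them, time stands still between calls to the robot, and variables do not carry over. Pictures are saved under pics/ and viewed, at most 10 in all, crops included, and the job is handed in when it is done.

Besides the shell and the picture viewer there is one more tool, called after "Request:" as name(argument=value, ...), one argument or row to a line, values as JSON. arm_command: Moves the arm, as the interface text tells. Its arguments: {"type":"object","properties":{"travel":{"type":"array","items":{"type":"array","items":{"type":"number"}}},"twist":{"type":"array","items":{"type":"number"}},"fingers":{"type":"number"}},"required":["travel","twist"]}

```bash
mkdir -p pics; cat > h.py <<'E'
import numpy as np, cv2
from station import r
def snap(n):
    s=r.snapshot(n); s['K']=np.array([[s['fx'],0,s['cx']],[0,s['fy'],s['cy']],[0,0,1.]]); s['R']=np.array(s['orientation']); s['o']=np.array(s['origin']); s['d']=np.array(s['dist_coeffs'],float); return s
def cast(s,px,z):
    p=cv2.undistortPoints(np.array(px,float).reshape(-1,1,2),s['K'],s['d']).reshape(-1,2)
    d=np.c_[p,np.ones(len(p))]@s['R'].T
    return s['o']+d*((z-s['o'][2])/d[:,2])[:,None]
def proj(s,P):
    R=s['R'].T; return cv2.projectPoints(np.array(P,float).reshape(-1,1,3),cv2.Rodrigues(R)[0],-R@s['o'],s['K'],s['d'])[0].reshape(-1,2)
E
python3 - <<'E'
from h import *
for n in ('scene','top'):
    s=snap(n); cv2.imwrite(f'pics/{n}0.png',s['img']); print(n,s['o'],s['R'].round(3).tolist(),s['fx'])
o=r.observe(); print(o['time'],o['tcp_pos'],np.round(o['orientation'],3).tolist(),o['width'],r.grasp_offset)
E
```

```text
scene [-369.73207553 -849.6971905   627.73513932] [[0.708, -0.317, 0.63], [-0.706, -0.303, 0.64], [-0.012, -0.899, -0.439]] 445.68770749186734
top [ 344.36717005  -25.29972112 1278.26618417] [[0.004, -0.999, 0.046], [-1.0, -0.006, -0.026], [0.026, -0.046, -0.999]] 385.1583267926599
0.1 [219.35202431 584.92377471 230.72917333] [[-0.936, 0.351, -0.0], [0.351, 0.936, -0.001], [-0.0, -0.001, -1.0]] 85.48954600582137 18.700000000000003
```

View pics/scene0.png

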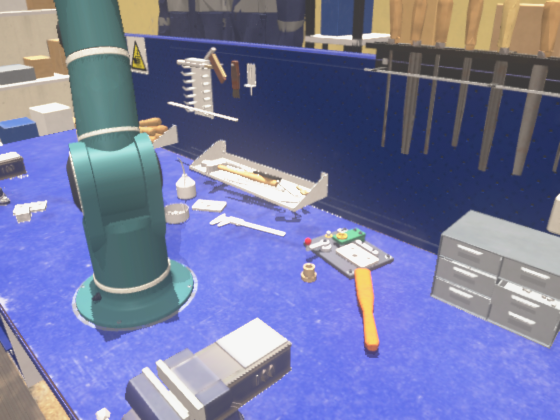

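View pics/top0.png

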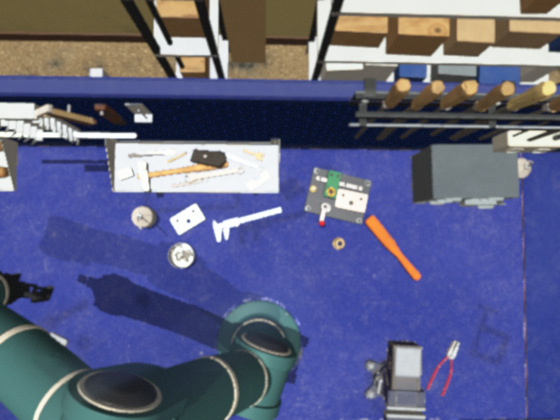

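The top view shows the jig at about (337,195), with the plate at (352,200), the red knob at (322,223), the turned bush at (338,243) and the brush at (395,248). I'll enlarge both views around the jig.

```bash
python3 - <<'E'
from h import *
t=cv2.imread('pics/top0.png')[155:260,295:405]; s=cv2.imread('pics/scene0.png')[215:290,295:405]
cv2.imwrite('pics/c1.png',cv2.resize(t,None,fx=5,fy=5,interpolation=cv2.INTER_CUBIC))
cv2.imwrite('pics/c2.png',cv2.resize(s,None,fx=7,fy=7,interpolation=cv2.INTER_CUBIC))
E
```

```text
(no output)
```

View pics/c1.png

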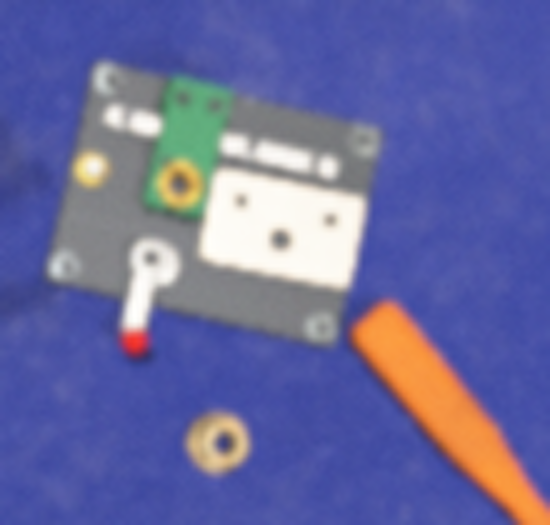

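View pics/c2.png

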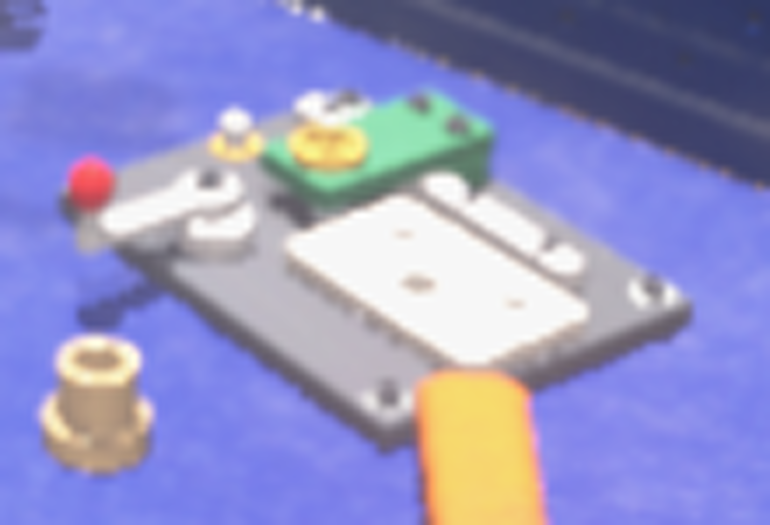

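The crops show the jig turned slightly clockwise, with bush (181,183), dowel (92,167), knob (134,343) and the white plate at (217,168)-(350,290), all in crop pixels. The orange brush end nearly touches the near right corner of the base. Next I'll measure these.

```bash
cat >> h.py <<'E'
def blob(img,m,near,amin=4):
    n,l,st,c=cv2.connectedComponentsWithStats(m.astype(np.uint8))
    i=min((i for i in range(1,n) if st[i,4]>=amin),key=lambda i:np.hypot(*(c[i]-near)))
    return c[i],(l==i).astype(np.uint8)
def rect(m):
    k=4; M=cv2.resize(m*255,None,fx=k,fy=k,interpolation=cv2.INTER_LINEAR)>127
    c=max(cv2.findContours(M.astype(np.uint8),0,1)[0],key=cv2.contourArea)
    return (cv2.boxPoints(cv2.minAreaRect(c))+.5)/k-.5
def full(p): return (np.array(p,float)+.5)/5-.5+[295,155]
def plate(s,guess=(351,200)):
    img=s['img'].astype(int); c,m=blob(img,(img.min(2)>195),guess,100)
    return rect(m)
E
python3 - <<'E'
from h import *
s=snap('top'); img=s['img'].astype(int); b,g,rr=img[...,0],img[...,1],img[...,2]
P=lambda *a:print(*[np.round(x,1).tolist() if not isinstance(x,str) else x for x in a])
# base corners: non blue & low saturation or within
sub=np.zeros(b.shape,bool); sub[160:228,300:375]=1
hsv=cv2.cvtColor(s['img'],cv2.COLOR_BGR2HSV)
m=((hsv[...,1]<110)|((hsv[...,0]<95)&(hsv[...,0]>30)))&sub
c,bm=blob(img,m,(338,196),500); q=rect(bm); P('base px',q); P('base z12',cast(s,q,12)[:,:2])
Q=cast(s,full([(95,62),(382,125),(337,347),(48,278)]),12); P('base eye',Q[:,:2])
q=plate(s); p=cast(s,q,22)[:,:2]; P('plate px',q,'w',p,'sides',np.linalg.norm(p-np.roll(p,1,0),axis=1),'c',p.mean(0))
c,_=blob(img,(rr>150)&(g<90)&(b<100)&(hsv[...,1]>150),(321.5,223)); P('knob',c,cast(s,c,52)[0],'top61',cast(s,c,58)[0])
P('bush',cast(s,full((181,183)),41.5)[0],'dowel',cast(s,full((92,167)),22)[0],'piv',cast(s,full((152,258)),30)[0])
c,_=blob(img,(hsv[...,0]<28)&(hsv[...,1]>60),(338,243),10);P('tb',c,cast(s,c,17)[0])
c,m=blob(img,(hsv[...,0]<16)&(hsv[...,1]>170)&(rr>200),(395,248),100);P('brush',cast(s,rect(m),25)[:,:2])
t=snap('scene'); cv2.imwrite('pics/sc.png',t['img'])
f2=lambda p:(np.array(p,float)+.5)/7-.5+[295,215]
P('scene: bush',cast(t,f2((328,146)),41.5)[0],'knob',cast(t,f2((91,184)),52)[0],'plate', cast(t,f2([(402,194),(592,312),(478,366),(286,243)]),22)[:,:2])
E
```

```text
base px [[300.8999938964844, 218.10000610351562], [311.0, 165.3000030517578], [381.5, 178.8000030517578], [371.3999938964844, 231.6999969482422]]
base z12 [[406.0, -135.7], [581.9, -169.3], [538.6, -405.1], [362.4, -369.7]]
base eye [[576.2, -177.9], [535.7, -369.6], [387.6, -338.6], [432.2, -146.7]]
plate px [[333.70001220703125, 206.5], [337.5, 187.5], [368.29998779296875, 193.6999969482422], [364.5, 212.6999969482422]] w [[444.2, -242.8], [507.1, -255.6], [487.5, -357.5], [424.5, -344.5]] sides [103.5, 64.2, 103.8, 64.3] c [465.8, -300.1]
knob [321.3, 223.3] [387.9, -197.8, 52.0] top61 [387.7, -197.0, 58.0]
bush [492.3, -230.2, 41.5] dowel [504.8, -174.7, 22.0] piv [444.4, -213.0, 30.0]
tb [337.9, 243.1] [324.3, -257.3, 17.0]
brush [[396.1, -342.9], [418.0, -369.3], [223.3, -532.1], [201.7, -505.5]]
scene: bush [488.1, -233.4, 41.5] knob [389.6, -199.0, 52.0] plate [[506.1, -256.5], [484.6, -356.6], [427.0, -347.3], [446.4, -246.9]]
```

```bash
cat >> h.py <<'E'
J0=np.array([491.5,-231.]); a=np.radians(-12); JR=np.array([[np.cos(a),-np.sin(a)],[np.sin(a),np.cos(a)]])
def W(jx,jy,z): return np.r_[J0+JR@[jx,jy],z]
def inj(p): return JR.T@(np.array(p)[:2]-J0)
def legs(*pts):   # shift from present pose to each point, tool axes, cm
    o=r.observe(); R=np.array(o['orientation']); p=np.array(o['tcp_pos'])
    for q in pts: print(np.round(np.array(q)-0,1),'travel cm',np.round(R.T@(np.array(q)-p)/10,2),'from',np.round(p,1))
    y=np.degrees(np.arctan2(R[1,1],R[0,1])); print('tool y dir',y.round(2),'twist to jig y',((y-78)/6).round(3),'jig tcp',inj(p).round(1),'F',np.round(o['contact_force'],1),'t',o['time'])
E
python3 - <<'E'
from h import *
legs([480,150,231],W(-64,-73,150),W(-64,-73,60))
E
```

```text
[480 150 231] travel cm [-3.968e+01 -3.158e+01  2.000e-02] from [219.4 585.  230.9]
[ 413.7 -289.1  150. ] travel cm [-48.89 -75.01   8.15] from [219.4 585.  230.9]
[ 413.7 -289.1   60. ] travel cm [-48.89 -75.01  17.15] from [219.4 585.  230.9]
tool y dir 69.44 twist to jig y -1.426 jig tcp [-435.8  741.6] F [ 0.7 -0.6  0.2] t 0.2
```

Request:
arm_command(
  travel=[
    [-3, -2.4, 0],
    [-6, -4.8, 0],
    [-9, -7.2, 0],
    [-12, -9.6, 0],
    [-15, -12, 0],
    [-18, -14.4, 0],
    [-21, -16.8, 0],
    [-24, -19.2, 0],
  ],
  twist=[0, 0, 0, 0, 0, 0, 0, 0],
  fingers=0,
)

```text
time: 0.87
tcp_pos: [377.3, 319.4, 231.4]
orientation: [[-0.936, 0.351, 0.0], [0.351, 0.936, 0.0], [0.0, 0.0, -1.0]]
contact_force: [1.0, 0.9, -0.0]
width: -0.7
gripper_force: 0.0
```

Request:
arm_command(
  travel=[
    [-3, -2.4, 0],
    [-6, -4.8, 0],
    [-9, -7.2, 0],
    [-12, -9.6, 0],
    [-14, -12, 0],
    [-15.7, -15, 0],
    [-16.2, -18.5, 0],
    [-16.7, -22, 0],
  ],
  twist=[0, 0, 0, 0, 0, 0, 0, 0],
)

```text
time: 1.53
tcp_pos: [455.6, 54.8, 231.1]
orientation: [[-0.936, 0.352, -0.0], [0.352, 0.936, -0.0], [0.0, -0.0, -1.0]]
contact_force: [0.7, 0.8, -0.3]
width: -0.3
gripper_force: 0.0
```

Request:
arm_command(
  travel=[
    [-1, -4, 0],
    [-2, -8, 0],
    [-3, -12, 0],
    [-4, -16, 0],
    [-5, -20, 0],
    [-6, -24, 1],
    [-7, -28, 3],
    [-8, -32, 5],
  ],
  twist=[0, 0, 0, -0.3, -0.6, -0.9, -1.2, -1.43],
)

```text
time: 2.2
tcp_pos: [419.1, -265.1, 185.2]
orientation: [[-0.979, 0.206, 0.002], [0.206, 0.979, -0.001], [-0.002, -0.0, -1.0]]
contact_force: [1.9, 0.8, 0.0]
width: 0.2
gripper_force: 0.0
```

```bash
python3 - <<'E'
from h import *
legs(W(-64,-73,100),W(-64,-73,16))
E
```

```text
[ 413.7 -289.1  100. ] travel cm [ 0.05 -2.45  8.52] from [ 419.1 -265.1  185.2]
[ 413.7 -289.1   16. ] travel cm [ 0.06 -2.45 16.92] from [ 419.1 -265.1  185.2]
tool y dir 78.13 twist to jig y 0.022 jig tcp [-63.8 -48.4] F [1.9 0.8 0. ] t 2.2
```

Request:
arm_command(
  travel=[
    [0, -1.2, 3],
    [0, -2.4, 6],
    [0, -2.4, 9],
    [0, -2.4, 12],
    [0, -2.4, 14],
    [0, -2.4, 15],
    [0, -2.4, 15.5],
    [0, -2.4, 15.5],
  ],
  twist=[0, 0, 0, 0, 0, 0, 0, 0],
)

```text
time: 2.87
tcp_pos: [414.3, -286.6, 30.1]
orientation: [[-0.978, 0.208, -0.001], [0.208, 0.978, 0.0], [0.001, -0.0, -1.0]]
contact_force: [0.2, 0.4, -0.5]
width: -0.4
gripper_force: 0.0
```

```bash
python3 - <<'E'
from h import *
legs(W(-64,-73,16))
s=snap('scene'); cv2.imwrite('pics/c3.png',cv2.resize(s['img'][190:290,285:415],None,fx=6,fy=6,interpolation=cv2.INTER_CUBIC))
E
```

```text
[ 413.7 -289.1   16. ] travel cm [ 0.   -0.25  1.41] from [ 414.3 -286.6   30.1]
tool y dir 78.02 twist to jig y 0.003 jig tcp [-64.  -70.5] F [ 0.2  0.4 -0.5] t 2.8667
```

View pics/c3.png

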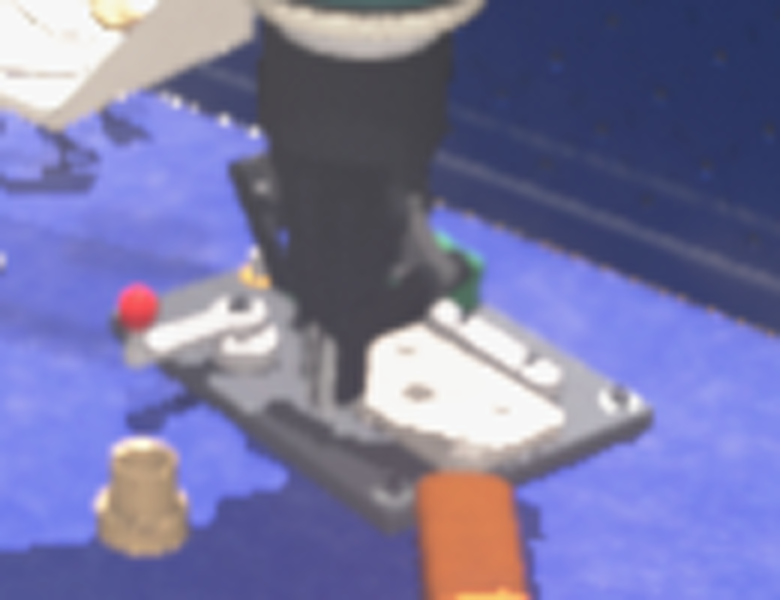

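The fingertip (345,395) stands just in front of the plate's near edge, clear of the brush and the lever. I'll go down to z of about 17 and push gently.

Request:
arm_command(
  travel=[
    [0, -0.25, 0.6],
    [0, -0.25, 1.2],
    [0, -0.25, 1.3],
    [-0.3, -0.25, 1.3],
    [-0.6, -0.25, 1.3],
    [-0.9, -0.25, 1.3],
    [-1.2, -0.25, 1.3],
    [-1.3, -0.25, 1.3],
  ],
  twist=[0, 0, 0, 0, 0, 0, 0, 0],
)

```text
time: 3.58
tcp_pos: [426.7, -291.7, 17.3]
orientation: [[-0.978, 0.207, -0.0], [0.207, 0.978, 0.0], [0.0, 0.0, -1.0]]
contact_force: [-5.9, 1.9, 4.1]
width: 0.3
gripper_force: 3.0
```

Request:
arm_command(
  travel=[
    [-0.1, 0, 0],
    [-0.2, 0, 0],
    [-0.3, 0, 0],
    [-0.4, 0, 0],
    [-0.5, 0, 0],
    [-0.5, 0, 0],
  ],
  twist=[0, 0, 0, 0, 0, 0],
)

```text
time: 4.08
tcp_pos: [431.0, -292.7, 17.3]
orientation: [[-0.978, 0.208, -0.001], [0.208, 0.978, 0.0], [0.001, 0.0, -1.0]]
contact_force: [-4.7, 1.1, 3.6]
width: -0.2
gripper_force: 2.4
```

Request:
arm_command(
  travel=[
    [-0.1, 0, 0],
    [-0.2, 0, 0],
    [-0.3, 0, 0],
    [-0.3, 0, 0],
  ],
  twist=[0, 0, 0, 0],
)

```text
time: 4.42
tcp_pos: [433.9, -293.4, 17.3]
orientation: [[-0.978, 0.208, -0.001], [0.208, 0.978, 0.0], [0.001, 0.0, -1.0]]
contact_force: [-3.5, 2.1, 5.3]
width: -0.0
gripper_force: 2.2
```

Request:
arm_command(
  travel=[
    [-0.1, 0, 0],
    [-0.15, 0, 0],
    [-0.15, 0, 0],
  ],
  twist=[0, 0, 0],
)

```text
time: 4.67
tcp_pos: [434.5, -293.4, 17.1]
orientation: [[-0.978, 0.208, -0.002], [0.208, 0.978, 0.001], [0.003, 0.001, -1.0]]
contact_force: [-10.9, 2.7, 8.8]
width: 0.3
gripper_force: 5.4
```

```bash
python3 - <<'E'
from h import *
legs(W(-64,-73,16))
E
```

```text
[ 413.7 -289.1   16. ] travel cm [ 2.12 -0.01  0.12] from [ 434.5 -293.4   17.1]
tool y dir 77.99 twist to jig y -0.001 jig tcp [-42.8 -72.9] F [-10.9   2.7   8.8] t 4.6667
```

Request:
arm_command(
  travel=[
    [-0.05, 0, 0],
    [-0.08, 0, 0],
    [-0.08, 0, 0],
  ],
  twist=[0, 0, 0],
)

```text
time: 4.92
tcp_pos: [434.6, -293.4, 17.0]
orientation: [[-0.978, 0.208, -0.003], [0.208, 0.978, 0.002], [0.004, 0.001, -1.0]]
contact_force: [-14.0, 4.4, 12.8]
width: -0.2
gripper_force: 7.6
```

Request:
arm_command(
  travel=[
    [0.4, 0, 0],
    [1, 0, 0],
    [1.7, 0, -1],
    [2, 0, -4],
    [2, 0, -6.5],
    [2, -1, -7],
    [2, -1, -7],
  ],
  twist=[0, 0, 0, 0, 0, 0, 0],
)

```text
time: 5.5
tcp_pos: [415.6, -301.2, 89.0]
orientation: [[-0.978, 0.208, 0.003], [0.208, 0.978, -0.002], [-0.004, -0.001, -1.0]]
contact_force: [-0.0, -0.1, 0.4]
width: -0.0
gripper_force: 0.0
```

```bash
python3 - <<'E'
from h import *
legs(W(3,-150,85),W(3,-150,17))
E
```

```text
[ 463.2 -378.3   85. ] travel cm [-6.27 -6.56  0.44] from [ 415.6 -301.2   89. ]
[ 463.2 -378.3   17. ] travel cm [-6.24 -6.55  7.24] from [ 415.6 -301.2   89. ]
tool y dir 77.98 twist to jig y -0.003 jig tcp [-59.7 -84.4] F [-0.  -0.1  0.4] t 5.5
```

```bash
python3 - <<'E'
from h import *
print(np.round(r.observe()['joint_pos'],1))
s=snap('top'); p=cast(s,plate(s),22)[:,:2]; print(p.round(1).tolist(),inj(p.mean(0)).round(1))
cv2.imwrite('pics/c4.png',cv2.resize(s['img'][140:260,280:420],None,fx=5,fy=5,interpolation=cv2.INTER_CUBIC))
E
```

```text
[  7.9  26.3  30.2 115.9 -19.3  42.4 127.8]
[[456.3, -247.9], [527.0, -262.3], [512.6, -337.5], [441.9, -322.9]] [  5.9 -61.8]
```

View pics/c4.png

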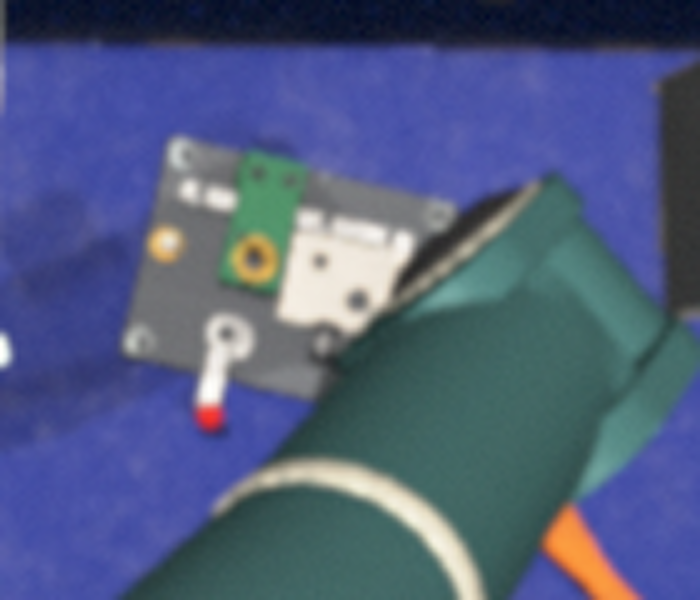

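The arm hides the right half of the plate. Its visible left part (275-410, 235-330) now lies along the fence. Next is the right end of the plate, with the tool turned by a quarter.

Request:
arm_command(
  travel=[
    [-0.8, -1.5, 0],
    [-1.6, -3, 0],
    [-2.4, -4.5, 0],
    [-3.2, -6, 0],
    [-4, -6.5, 0],
    [-5, -6.5, 0],
    [-6, -6.5, 0],
    [-6.2, -6.5, 0],
  ],
  twist=[-1, -2, -3, -4, -5, -6, -7, -8],
)

```text
time: 6.22
tcp_pos: [462.4, -374.3, 85.1]
orientation: [[-0.822, -0.57, -0.002], [-0.57, 0.822, 0.002], [0.0, 0.003, -1.0]]
contact_force: [0.5, 0.6, -0.6]
width: 0.2
gripper_force: 0.0
```

Request:
arm_command(
  travel=[
    [0, 0, 0],
    [0, 0, 0],
    [0, 0, 0],
    [0, 0, 0],
    [0, 0, 0],
    [0, 0, 0],
    [0, 0, 0],
    [0, 0, 0],
  ],
  twist=[-1, -2, -3, -4, -5, -6, -7, -7],
)

```text
time: 6.88
tcp_pos: [460.1, -371.8, 83.1]
orientation: [[-0.3, -0.954, -0.012], [-0.954, 0.3, 0.01], [-0.006, 0.015, -1.0]]
contact_force: [-1.1, 0.7, -2.4]
width: 0.1
gripper_force: 0.0
```

```bash
python3 - <<'E'
from h import *
print(np.round(r.observe()['joint_pos'],1))
legs(W(4,-150,30),W(4,-150,17))
E
```

```text
[ 79.5  48.6 -63.  101.7  48.4  62.8 161.7]
[ 464.2 -378.6   30. ] travel cm [ 0.55 -0.67  5.3 ] from [ 460.1 -371.8   83.1]
[ 464.2 -378.6   17. ] travel cm [ 0.56 -0.69  6.6 ] from [ 460.1 -371.8   83.1]
tool y dir 162.55 twist to jig y 14.092 jig tcp [  -1.4 -144.3] F [-1.1  0.7 -2.4] t 6.8833
```

Request:
arm_command(
  travel=[
    [0, 0, 0],
    [0, 0, 0],
    [0, 0, 0],
    [0, 0, 0],
    [0, 0, 0],
    [0, 0, 0],
    [0, 0, 0],
    [0, 0, 0],
  ],
  twist=[1, 2, 3, 4, 5, 6, 7, 8],
)

```text
time: 7.55
tcp_pos: [459.9, -370.7, 81.6]
orientation: [[-0.913, -0.408, -0.015], [-0.409, 0.913, 0.012], [0.008, 0.017, -1.0]]
contact_force: [-0.5, 0.4, -1.0]
width: 0.1
gripper_force: 0.0
```

Request:
arm_command(
  travel=[
    [0, 0, 0],
    [0, 0, 0],
    [0, 0, 0],
    [0, 0, 0],
    [0, 0, 0],
    [0, 0, 0],
    [0, 0, 0],
    [0, 0, 0],
  ],
  twist=[1, 2, 3, 4, 5, 6, 6, 6],
)

```text
time: 8.22
tcp_pos: [459.9, -371.1, 81.9]
orientation: [[-0.98, 0.198, -0.015], [0.198, 0.98, 0.011], [0.017, 0.008, -1.0]]
contact_force: [-0.6, 0.5, -0.4]
width: 0.1
gripper_force: 0.0
```

```bash
python3 - <<'E'
from h import *
print(np.round(r.observe()['joint_pos'],1))
legs(W(4,-150,30),W(4,-150,17))
E
```

```text
[ 69.4  39.5 -45.8 102.   33.9  54.5  87.8]
[ 464.2 -378.6   30. ] travel cm [-0.66 -0.68  5.18] from [ 459.9 -371.1   81.9]
[ 464.2 -378.6   17. ] travel cm [-0.69 -0.69  6.48] from [ 459.9 -371.1   81.9]
tool y dir 78.59 twist to jig y 0.098 jig tcp [  -1.8 -143.6] F [-0.6  0.5 -0.4] t 8.2167
```

Request:
arm_command(
  travel=[
    [0, 0, 0],
    [0, 0, 0],
    [0, 0, 0],
    [0, 0, 0],
    [-0.2, -0.2, 0],
    [-0.4, -0.4, 0],
    [-0.6, -0.6, 0],
    [-0.6, -0.6, 0],
  ],
  twist=[1, 2, 3, 4, 5, 6, 7, 8],
)

```text
time: 8.88
tcp_pos: [464.6, -378.9, 81.8]
orientation: [[-0.505, 0.863, -0.015], [0.863, 0.505, 0.011], [0.017, -0.008, -1.0]]
contact_force: [-0.3, 0.4, 0.4]
width: 0.1
gripper_force: 0.0
```

Request:
arm_command(
  travel=[
    [0, 0, 0],
    [0, 0, 0],
    [0, 0, 0],
    [0, 0, 0],
    [0, 0, 0],
    [0, 0, 0],
    [0, 0, 0],
    [0, 0, 0],
  ],
  twist=[1, 2, 3, 4, 5, 6, 7, 7.1],
)

```text
time: 9.55
tcp_pos: [464.5, -378.4, 81.9]
orientation: [[0.213, 0.977, -0.016], [0.977, -0.213, 0.011], [0.007, -0.018, -1.0]]
contact_force: [0.2, 0.3, -0.8]
width: -0.1
gripper_force: 0.0
```

```bash
python3 - <<'E'
from h import *
o=r.observe();print(np.round(o['joint_pos'],1),np.round(o['orientation'],3).tolist())
legs(W(4,-150,30),W(4,-150,17))
E
```

```text
[ 55.   34.2 -25.  101.2  18.1  49.7   9.4] [[0.213, 0.977, -0.016], [0.977, -0.213, 0.011], [0.007, -0.018, -1.0]]
[ 464.2 -378.6   30. ] travel cm [-0.05  0.07  5.19] from [ 464.5 -378.4   81.9]
[ 464.2 -378.6   17. ] travel cm [-0.06  0.09  6.49] from [ 464.5 -378.4   81.9]
tool y dir -12.3 twist to jig y -15.05 jig tcp [   4.2 -149.8] F [ 0.2  0.3 -0.8] t 9.55
```

Request:
arm_command(
  travel=[
    [-0.05, 0, 2],
    [-0.05, 0, 4],
    [-0.05, 0, 5.5],
    [-0.05, 0, 6.4],
    [0.3, 0, 6.4],
    [0.6, 0, 6.4],
    [0.9, 0, 6.4],
    [1.1, 0, 6.4],
  ],
  twist=[0, 0, 0, 0, 0, 0, 0, 0],
)

```text
time: 10.22
tcp_pos: [466.6, -367.3, 19.6]
orientation: [[0.21, 0.978, -0.014], [0.978, -0.21, 0.009], [0.006, -0.016, -1.0]]
contact_force: [-0.4, 0.4, 0.1]
width: -0.0
gripper_force: 0.0
```

Request:
arm_command(
  travel=[
    [0.2, 0, 0],
    [0.4, 0, 0],
    [0.6, 0, 0],
    [0.8, 0, 0],
    [1, 0, 0],
    [1.2, 0, 0],
    [1.4, 0, 0],
    [1.6, 0, 0],
  ],
  twist=[0, 0, 0, 0, 0, 0, 0, 0],
)

```text
time: 10.88
tcp_pos: [469.4, -352.5, 19.0]
orientation: [[0.212, 0.977, -0.015], [0.977, -0.212, 0.009], [0.005, -0.016, -1.0]]
contact_force: [-0.9, -5.3, 4.8]
width: -0.2
gripper_force: 3.3
```

```bash
python3 - <<'E'
from h import *
legs(W(4,-61,17))
s=snap('top'); cv2.imwrite('pics/c5.png',cv2.resize(s['img'][140:260,280:420],None,fx=4,fy=4,interpolation=cv2.INTER_CUBIC))
E
```

```text
[ 482.7 -291.5   17. ] travel cm [6.24 0.01 0.24] from [ 469.4 -352.5   19. ]
tool y dir -12.25 twist to jig y -15.041 jig tcp [   3.6 -123.4] F [-0.9 -5.3  4.8] t 10.8833
```

View pics/c5.png

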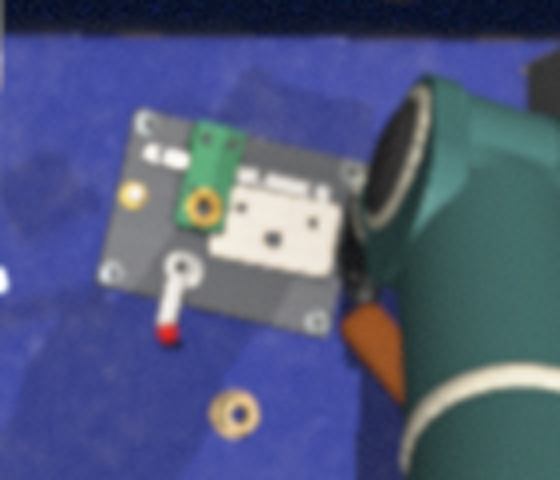

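The fingers press the plate's right end at crop (345,240). The plate may be turned slightly relative to the fence, so I'll measure that.

```bash
cat >> h.py <<'E'
def edge(s):
    img=s['img'].astype(int); c,m=blob(img,(img.min(2)>140)&(img.max(2)-img.min(2)<70),proj(s,[W(-5,-70,22)])[0],100)
    ys,xs=np.nonzero(m); p=np.array([inj(q) for q in cast(s,np.c_[xs,ys],22)])
    out=[]
    for y in range(-112,-5,8):
        k=abs(p[:,1]-y)<4
        if k.sum()>5: out.append((y,round(p[k,0].min(),1),round(p[k,0].max(),1)))
    print(out,'y',p[:,1].min().round(1),p[:,1].max().round(1))
E
python3 - <<'E'
from h import *
edge(snap('top'))
E
```

```text
[(-112, np.float64(-29.2), np.float64(27.9)), (-104, np.float64(-31.4), np.float64(36.3)), (-96, np.float64(-32.8), np.float64(42.0)), (-88, np.float64(-33.5), np.float64(40.6)), (-80, np.float64(-33.1), np.float64(41.7)), (-72, np.float64(-33.8), np.float64(42.8)), (-64, np.float64(-33.4), np.float64(42.1)), (-56, np.float64(-34.1), np.float64(43.2)), (-48, np.float64(-33.0), np.float64(42.5)), (-40, np.float64(-34.4), np.float64(42.8)), (-32, np.float64(-33.3), np.float64(42.1)), (-24, np.float64(-34.7), np.float64(40.0)), (-16, np.float64(-33.6), np.float64(18.4))] y -113.2 -10.9
```

Request:
arm_command(
  travel=[
    [-0.4, 0, 0],
    [-0.5, -0.5, 0.1],
    [-0.5, -1, 0.2],
    [-0.3, -1, 0.2],
    [0, -1, 0.2],
    [0.2, -1, 0.2],
    [0.4, -1, 0.2],
    [0.6, -1, 0.2],
  ],
  twist=[0, 0, 0, 0, 0, 0, 0, 0],
)

```text
time: 11.65
tcp_pos: [460.4, -344.0, 16.8]
orientation: [[0.212, 0.977, -0.016], [0.977, -0.212, 0.009], [0.006, -0.018, -1.0]]
contact_force: [-3.7, -2.7, -0.8]
width: -0.2
gripper_force: 1.8
```

Request:
arm_command(
  travel=[
    [0.2, 0, 0],
    [0.4, 0, 0],
    [0.6, 0, 0],
    [0.8, 0, 0],
    [1, 0, 0],
    [1.2, 0, 0],
    [1.4, 0, 0],
    [1.6, 0, 0],
  ],
  twist=[0, 0, 0, 0, 0, 0, 0, 0],
)

```text
time: 12.32
tcp_pos: [464.4, -328.1, 17.1]
orientation: [[0.212, 0.977, -0.015], [0.977, -0.212, 0.009], [0.006, -0.016, -1.0]]
contact_force: [-0.4, -0.7, -0.4]
width: -0.4
gripper_force: 0.9
```

Request:
arm_command(
  travel=[
    [0.2, 0, 0],
    [0.4, 0, 0],
    [0.6, 0, 0],
    [0.8, 0, 0],
    [1, 0, 0],
    [1.2, 0, 0],
    [1.4, 0, 0],
    [1.6, 0, 0],
  ],
  twist=[0, 0, 0, 0, 0, 0, 0, 0],
)

```text
time: 12.98
tcp_pos: [467.6, -312.6, 17.2]
orientation: [[0.212, 0.977, -0.015], [0.977, -0.212, 0.009], [0.006, -0.017, -1.0]]
contact_force: [-0.7, -1.0, -1.3]
width: -0.2
gripper_force: 0.8
```

```bash
python3 - <<'E'
from h import *
legs(W(-5,-61,17))
edge(snap('top'))
E
```

```text
[ 473.9 -289.6   17. ] travel cm [2.38 0.14 0.03] from [ 467.6 -312.6   17.2]
tool y dir -12.22 twist to jig y -15.037 jig tcp [ -6.5 -84.8] F [-0.7 -1.  -1.3] t 12.9833
[(-72, np.float64(-31.3), np.float64(42.8)), (-64, np.float64(-32.7), np.float64(42.1)), (-56, np.float64(-31.6), np.float64(43.2)), (-48, np.float64(-32.3), np.float64(42.5)), (-40, np.float64(-31.9), np.float64(42.8)), (-32, np.float64(-32.6), np.float64(42.1)), (-24, np.float64(-32.2), np.float64(40.0)), (-16, np.float64(-30.4), np.float64(21.6)), (-8, np.float64(-31.8), np.float64(-17.5))] y -74.5 68.4
```

Request:
arm_command(
  travel=[
    [0.2, 0, 0],
    [0.4, 0, 0],
    [0.6, 0, 0],
    [0.8, 0, 0],
    [1, 0, 0],
    [1.2, 0, 0],
    [1.4, 0, 0],
    [1.6, 0, 0],
  ],
  twist=[0, 0, 0, 0, 0, 0, 0, 0],
)

```text
time: 13.7
tcp_pos: [470.9, -296.9, 17.2]
orientation: [[0.212, 0.977, -0.015], [0.977, -0.212, 0.009], [0.006, -0.017, -1.0]]
contact_force: [-0.4, -2.2, -1.1]
width: -0.3
gripper_force: 0.8
```

Request:
arm_command(
  travel=[
    [0.1, 0, 0],
    [0.2, 0, 0],
    [0.3, 0, 0],
    [0.3, 0, 0],
  ],
  twist=[0, 0, 0, 0],
)

```text
time: 14.03
tcp_pos: [471.6, -294.0, 17.2]
orientation: [[0.212, 0.977, -0.015], [0.977, -0.212, 0.009], [0.006, -0.017, -1.0]]
contact_force: [0.1, -1.3, -0.2]
width: -0.1
gripper_force: 0.4
```

Request:
arm_command(
  travel=[
    [0.1, 0, 0],
    [0.2, 0, 0],
    [0.2, 0, 0],
  ],
  twist=[0, 0, 0],
)

```text
time: 14.28
tcp_pos: [472.0, -292.1, 17.3]
orientation: [[0.212, 0.977, -0.015], [0.977, -0.212, 0.009], [0.006, -0.017, -1.0]]
contact_force: [-0.0, -0.3, -0.6]
width: -0.2
gripper_force: 0.6
```

Request:
arm_command(
  travel=[
    [0.1, 0, 0],
    [0.2, 0, 0],
    [0.2, 0, 0],
  ],
  twist=[0, 0, 0],
)

```text
time: 14.53
tcp_pos: [472.4, -290.1, 17.3]
orientation: [[0.212, 0.977, -0.015], [0.977, -0.212, 0.009], [0.006, -0.017, -1.0]]
contact_force: [0.3, -0.5, -0.9]
width: -0.1
gripper_force: 0.6
```

Request:
arm_command(
  travel=[
    [0.1, 0, 0],
    [0.15, 0, 0],
    [0.15, 0, 0],
  ],
  twist=[0, 0, 0],
)

```text
time: 14.78
tcp_pos: [472.6, -289.0, 17.3]
orientation: [[0.212, 0.977, -0.015], [0.977, -0.212, 0.009], [0.006, -0.017, -1.0]]
contact_force: [0.4, -3.2, -0.9]
width: -0.0
gripper_force: 1.6
```

```bash
python3 - <<'E'
from h import *
legs(W(-5,-61,17))
edge(snap('top'))
E
```

```text
[ 473.9 -289.6   17. ] travel cm [-0.03  0.14  0.03] from [ 472.6 -289.    17.3]
tool y dir -12.23 twist to jig y -15.039 jig tcp [ -6.4 -60.7] F [ 0.4 -3.2 -0.9] t 14.7833
[(-48, np.float64(-29.8), np.float64(30.6)), (-40, np.float64(-31.9), np.float64(42.8)), (-32, np.float64(-32.6), np.float64(42.1)), (-24, np.float64(-32.2), np.float64(40.0)), (-16, np.float64(-30.4), np.float64(18.4)), (-8, np.float64(-62.2), np.float64(-17.5))] y -49.6 61.8
```

Close to contact with the dowel. I'll take small steps until the force rises.

Request:
arm_command(
  travel=[
    [0.05, 0, 0],
    [0.1, 0, 0],
    [0.1, 0, 0],
  ],
  twist=[0, 0, 0],
)

```text
time: 15.08
tcp_pos: [472.6, -288.8, 17.3]
orientation: [[0.213, 0.977, -0.016], [0.977, -0.213, 0.008], [0.005, -0.017, -1.0]]
contact_force: [-1.4, -7.3, -1.6]
width: 0.2
gripper_force: 3.9
```

Request:
arm_command(
  travel=[
    [0.05, 0, 0],
    [0.1, 0, 0],
    [0.1, 0, 0],
  ],
  twist=[0, 0, 0],
)

```text
time: 15.33
tcp_pos: [472.6, -288.6, 17.4]
orientation: [[0.213, 0.977, -0.016], [0.977, -0.213, 0.008], [0.004, -0.017, -1.0]]
contact_force: [-3.0, -10.8, -1.5]
width: -0.2
gripper_force: 6.0
```

Request:
arm_command(
  travel=[
    [-0.3, 0, 0],
    [-1, 0, 0],
    [-1.5, 0, -2],
    [-1.5, 0, -5],
    [-1.5, 0, -8],
    [-3, -2, -11],
    [-4, -5, -13],
    [-4, -8, -13],
  ],
  twist=[0, 0, 0, 0, 0, 0, 0, 0],
)

```text
time: 16.0
tcp_pos: [388.9, -312.4, 151.8]
orientation: [[0.213, 0.977, -0.011], [0.977, -0.213, 0.006], [0.003, -0.012, -1.0]]
contact_force: [-0.0, -0.6, -0.3]
width: 0.3
gripper_force: 0.0
```

Request:
arm_command(
  travel=[
    [0, -3, 0],
    [1, -4, 0],
    [4, -4, 0],
    [8, -4, 0],
    [12, -4, 0],
    [14, -3, 0],
    [14, -2, 0],
    [14, -2, 0],
  ],
  twist=[0, 0, 0, 0, 0, 0, 0, 0],
)

```text
time: 16.67
tcp_pos: [400.3, -168.6, 149.9]
orientation: [[0.209, 0.978, -0.014], [0.978, -0.209, 0.009], [0.006, -0.015, -1.0]]
contact_force: [-0.3, -0.9, -0.1]
width: -0.1
gripper_force: 0.0
```

```bash
python3 - <<'E'
from h import *
s=snap('top'); edge(s); t=snap('scene')
legs(W(-105,45,100),W(-105,45,42))
for S,n in((s,'top'),(t,'scene')):
    img=S['img'].astype(int); h=cv2.cvtColor(S['img'],cv2.COLOR_BGR2HSV)
    try:
        c,_=blob(img,(img[...,2]>150)&(img[...,1]<90)&(img[...,0]<100)&(h[...,1]>150),proj(S,[W(-107,10,52)])[0]); print(n,c,inj(cast(S,c,52)[0]))
    except ValueError: print(n,'hidden')
a=cv2.resize(s['img'][150:230,290:390],None,fx=4,fy=4,interpolation=2); b=cv2.resize(t['img'][200:280,290:390],None,fx=4,fy=4,interpolation=2)
cv2.imwrite('pics/c6.png',np.hstack([a,b]))
E
```

```text
[] y -430.6 -331.3
[ 398.2 -165.2  100. ] travel cm [ 0.4  -0.04  4.95] from [ 398.4 -169.6  149.4]
[ 398.2 -165.2   42. ] travel cm [ 0.36  0.06 10.74] from [ 398.4 -169.6  149.4]
tool y dir -12.23 twist to jig y -15.038 jig tcp [-103.8   40.7] F [-0.2 -1.  -0.4] t 16.7667
top [432.83333333 375.41666667] [-504.83350936 -435.98935842]
scene [307.5 241. ] [-106.93990053    9.6557543 ]
```

View pics/c6.png

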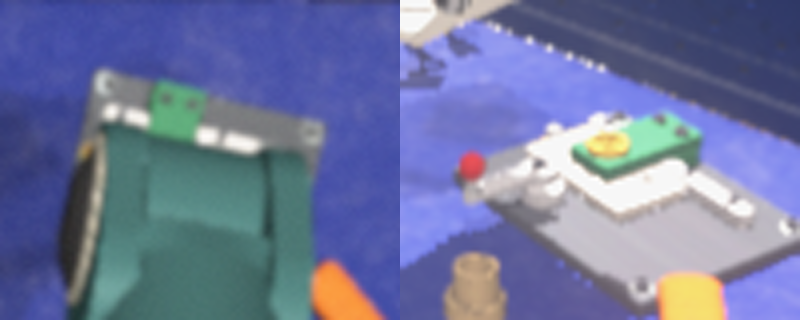

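The scene view shows the plate under the green arm, against the fence and at the dowel, and the knob unmoved at crop (472,165). The arm hides the top view. I'll check two plate corners by casting rays while going down beside the knob.

Request:
arm_command(
  travel=[
    [0.2, 0, 3],
    [0.4, 0, 6],
    [0.4, 0, 9],
    [0.4, 0, 10.5],
    [0.4, 0, 10.8],
    [0.4, 0, 10.8],
  ],
  twist=[0, 0, 0, 0, 0, 0],
)

```text
time: 17.27
tcp_pos: [396.9, -164.5, 41.1]
orientation: [[0.213, 0.977, -0.017], [0.977, -0.213, 0.01], [0.007, -0.019, -1.0]]
contact_force: [-0.2, 0.5, -0.5]
width: 0.4
gripper_force: 0.0
```

```bash
python3 - <<'E'
from h import *
t=snap('scene')
for p in [(617,206),(690,163)]: print(inj(cast(t,[((p[0]-400+.5)/4-.5+290,(p[1]+.5)/4-.5+200)],22)[0]).round(1))
piv=np.array([-50.5,8])
pts=[]
for th in range(180,276,15):
    u=np.radians(th); K=piv+56*np.array([np.cos(u),np.sin(u)]); T=K-20.5*np.array([-np.sin(u),np.cos(u)]); pts.append(T); 
print(np.round(pts,1).tolist())
legs(W(*pts[0],40),*[W(*p,40) for p in pts[1:]])
E
```

```text
[-28.6 -44.4]
[ 49.2 -29.7]
[[-106.5, 28.5], [-109.9, 13.3], [-109.2, -2.2], [-104.6, -17.1], [-96.3, -30.2], [-84.8, -40.8], [-71.0, -48.0]]
[ 393.3 -181.    40. ] travel cm [-1.68 -0.08  0.19] from [ 397.6 -164.7   42. ]
[ 386.8 -195.1   40. ] travel cm [-3.2  -0.41  0.19] from [ 397.6 -164.7   42. ]
[ 384.2 -210.5   40. ] travel cm [-4.76 -0.34  0.18] from [ 397.6 -164.7   42. ]
[ 385.6 -226.    40. ] travel cm [-6.24  0.13  0.16] from [ 397.6 -164.7   42. ]
[ 391.1 -240.6   40. ] travel cm [-7.55  0.97  0.14] from [ 397.6 -164.7   42. ]
[ 400.1 -253.3   40. ] travel cm [-8.6   2.13  0.11] from [ 397.6 -164.7   42. ]
[ 412.1 -263.2   40. ] travel cm [-9.31  3.51  0.08] from [ 397.6 -164.7   42. ]
tool y dir -12.27 twist to jig y -15.045 jig tcp [-105.6   45.3] F [-0.2  0.2  0. ] t 17.3167
```

Request:
arm_command(
  travel=[
    [-0.8, 0, 0.1],
    [-1.6, -0.1, 0.1],
    [-2.4, -0.3, 0.1],
    [-3.2, -0.4, 0.1],
    [-4, -0.4, 0.1],
    [-4.8, -0.3, 0.1],
    [-5.5, -0.1, 0.1],
    [-6.2, 0.1, 0.1],
  ],
  twist=[0, -0.2, -1.3, -2.5, -3.7, -4.9, -6, -7.1],
)

```text
time: 17.98
tcp_pos: [385.7, -226.7, 41.4]
orientation: [[-0.51, 0.86, -0.014], [0.86, 0.51, 0.008], [0.014, -0.008, -1.0]]
contact_force: [-0.2, 1.0, 0.7]
width: 0.1
gripper_force: 0.9
```

```bash
cat >> h.py <<'E'
def lever(ths):
    piv=np.array([-50.5,8]); pts=[]
    for th in ths:
        u=np.radians(th); T=piv+56*np.array([np.cos(u),np.sin(u)])-20.5*np.array([-np.sin(u),np.cos(u)]); pts.append(W(*T,40))
    legs(*pts)
def knob():
    S=snap('scene'); img=S['img'].astype(int); h=cv2.cvtColor(S['img'],cv2.COLOR_BGR2HSV)
    m=(img[...,2]>110)&(img[...,1]<90)&(img[...,0]<100)&(h[...,1]>150); m[:200]=0; m[290:]=0; m[:,:280]=0; m[:,390:]=0
    try:
        c,_=blob(img,m,proj(S,[W(-80,-20,52)])[0]); k=inj(cast(S,c,52)[0]); print('knob',c,k.round(1),'angle',np.degrees(np.arctan2(k[1]-8,k[0]+50.5))%360)
    except ValueError: print('hidden')
    return S
E
python3 - <<'E'
from h import *
knob(); lever([225,232,240,247,255,262,270,275])
E
```

```text
knob [322.5 246. ] [-90.7 -31.8] angle 224.7274858365233
[ 385.6 -226.    40. ] travel cm [0.17 0.1  0.13] from [ 385.7 -228.    41.3]
[ 387.7 -233.    40. ] travel cm [-0.53 -0.08  0.12] from [ 385.7 -228.    41.3]
[ 391.1 -240.6   40. ] travel cm [-1.35 -0.19  0.11] from [ 385.7 -228.    41.3]
[ 394.9 -246.8   40. ] travel cm [-2.08 -0.19  0.1 ] from [ 385.7 -228.    41.3]
[ 400.1 -253.3   40. ] travel cm [-2.91 -0.07  0.09] from [ 385.7 -228.    41.3]
[ 405.4 -258.3   40. ] travel cm [-3.61  0.12  0.08] from [ 385.7 -228.    41.3]
[ 412.1 -263.2   40. ] travel cm [-4.38  0.44  0.06] from [ 385.7 -228.    41.3]
[ 416.6 -265.8   40. ] travel cm [-4.83  0.7   0.05] from [ 385.7 -228.    41.3]
tool y dir 31.11 twist to jig y -7.816 jig tcp [-104.1  -19.1] F [-1.2 -1.4  0.9] t 18.0333
```

Knob follows as planned (about 225°). Continuing.

Request:
arm_command(
  travel=[
    [-0.6, -0.1, 0],
    [-1.2, -0.2, 0],
    [-1.7, -0.2, 0],
    [-2.2, -0.2, 0],
    [-2.7, -0.1, 0],
    [-3.1, 0, 0],
    [-3.5, 0.1, 0],
    [-3.5, 0.1, 0],
  ],
  twist=[-1.2, -2.4, -3.5, -4.4, -5.2, -5.7, -6.2, -6.2],
)

```text
time: 18.7
tcp_pos: [404.1, -255.9, 40.3]
orientation: [[-0.924, 0.383, -0.015], [0.383, 0.924, 0.008], [0.017, 0.002, -1.0]]
contact_force: [-0.1, 0.4, 0.0]
width: 0.2
gripper_force: 0.1
```

```bash
python3 - <<'E'
from h import *
knob(); lever([262,266,270,273,276])
E
```

```text
knob [335.75       244.91666667] [-59.6 -46.5] angle 260.48574919107836
[ 405.4 -258.3   40. ] travel cm [-0.22 -0.2   0.02] from [ 404.1 -255.6   40.2]
[ 408.6 -260.9   40. ] travel cm [-0.62 -0.31  0.01] from [ 404.1 -255.6   40.2]
[ 412.1 -263.2   40. ] travel cm [-1.03 -0.4   0.  ] from [ 404.1 -255.6   40.2]
[ 414.8 -264.8   40. ] travel cm [-1.34 -0.44 -0.  ] from [ 404.1 -255.6   40.2]
[ 417.5 -266.2   40. ] travel cm [-1.65 -0.47 -0.01] from [ 404.1 -255.6   40.2]
tool y dir 67.35 twist to jig y -1.776 jig tcp [-80.4 -42.2] F [-0.1 -0.3  0.9] t 18.75
```

Request:
arm_command(
  travel=[
    [-0.2, -0.15, 0],
    [-0.4, -0.2, 0],
    [-0.6, -0.3, 0],
    [-0.8, -0.35, 0],
    [-0.8, -0.35, 0],
  ],
  twist=[-0.5, -1, -1.4, -1.7, -1.7],
)

```text
time: 19.17
tcp_pos: [409.5, -261.0, 39.7]
orientation: [[-0.977, 0.213, -0.016], [0.213, 0.977, 0.009], [0.018, 0.006, -1.0]]
contact_force: [-4.8, 2.4, 3.3]
width: 0.3
gripper_force: 2.3
```

Request:
arm_command(
  travel=[
    [-0.1, 0, 0],
    [-0.2, 0, 0],
    [-0.3, 0, 0],
    [-0.3, 0, 0],
  ],
  twist=[0, 0, 0, 0],
)

```text
time: 19.5
tcp_pos: [412.1, -261.9, 39.7]
orientation: [[-0.976, 0.216, -0.017], [0.216, 0.976, 0.009], [0.019, 0.005, -1.0]]
contact_force: [-6.8, 0.4, 4.6]
width: 0.0
gripper_force: 3.3
```

```bash
python3 - <<'E'
from h import *
knob(); lever([266,270,273,276])
E
```

```text
knob [339.42857143 244.28571429] [-49.9 -49.3] angle 270.61851730639523
[ 408.6 -260.9   40. ] travel cm [ 0.36  0.03 -0.02] from [ 412.1 -261.9   39.7]
[ 412.1 -263.2   40. ] travel cm [-0.03 -0.12 -0.03] from [ 412.1 -261.9   39.7]
[ 414.8 -264.8   40. ] travel cm [-0.32 -0.22 -0.03] from [ 412.1 -261.9   39.7]
[ 417.5 -266.2   40. ] travel cm [-0.63 -0.3  -0.04] from [ 412.1 -261.9   39.7]
tool y dir 77.52 twist to jig y -0.079 jig tcp [-71.3 -46.8] F [-6.1  0.3  3.6] t 19.55
```

Near the end. Small pushes until the force shows the end stop.

Request:
arm_command(
  travel=[
    [-0.1, 0, 0],
    [-0.2, 0, 0],
    [-0.2, 0, 0],
  ],
  twist=[0, 0, 0],
)

```text
time: 19.8
tcp_pos: [412.5, -262.1, 39.4]
orientation: [[-0.976, 0.216, -0.02], [0.216, 0.976, 0.009], [0.022, 0.004, -1.0]]
contact_force: [-16.5, 2.6, 13.8]
width: 0.4
gripper_force: 8.7
```

Request:
arm_command(
  travel=[
    [-0.1, 0, 0],
    [-0.1, 0, 0],
    [-0.1, 0, 0],
  ],
  twist=[0, 0, 0],
)

```text
time: 20.05
tcp_pos: [412.7, -262.2, 39.3]
orientation: [[-0.976, 0.216, -0.022], [0.216, 0.976, 0.009], [0.023, 0.004, -1.0]]
contact_force: [-22.4, 2.9, 17.0]
width: 0.0
gripper_force: 11.5
```

The lever is at its end stop: the force rises without motion. I'll retreat and verify.

Request:
arm_command(
  travel=[
    [0.5, 0, 0],
    [1.5, 0, 0],
    [2.5, 0, -1],
    [4, 0, -4],
    [4, 0, -8],
    [4, 0, -12],
    [4, 3, -14],
    [4, 6, -14],
  ],
  twist=[0, 0, 0, 0, 0, 0, 0, 0],
)

```text
time: 20.72
tcp_pos: [392.9, -197.4, 183.9]
orientation: [[-0.976, 0.218, -0.011], [0.218, 0.976, 0.005], [0.012, 0.002, -1.0]]
contact_force: [1.3, -0.2, 0.3]
width: -0.2
gripper_force: 0.0
```

Request:
arm_command(
  travel=[
    [0, 4, 0],
    [0, 8, 0],
    [0, 12, 0],
    [0, 16, 0],
    [0, 20, 0],
    [0, 24, 0],
    [0, 26, 0],
    [0, 26, 0],
  ],
  twist=[0, 0, 0, 0, 0, 0, 0, 0],
)

```text
time: 21.38
tcp_pos: [446.9, 62.0, 182.5]
orientation: [[-0.978, 0.208, -0.014], [0.208, 0.978, 0.01], [0.015, 0.007, -1.0]]
contact_force: [0.2, -0.2, 0.1]
width: -0.3
gripper_force: 0.0
```

```bash
python3 - <<'E'
from h import *
t=knob(); s=snap('top'); edge(s); o=r.observe(); print(o['time'],o['tcp_pos'],np.round(o['contact_force'],1))
a=cv2.resize(s['img'][155:235,295:395],None,fx=4,fy=4,interpolation=2); b=cv2.resize(t['img'][205:285,290:390],None,fx=4,fy=4,interpolation=2)
cv2.imwrite('pics/c7.png',np.hstack([a,b]))
E
```

```text
knob [337.9 244.8] [-54.8 -49.1] angle 265.73858586767267
[(-96, np.float64(27.6), np.float64(42.7)), (-88, np.float64(29.4), np.float64(44.6)), (-80, np.float64(28.0), np.float64(44.9)), (-72, np.float64(25.9), np.float64(44.2)), (-64, np.float64(27.7), np.float64(45.3)), (-56, np.float64(-25.1), np.float64(43.9)), (-48, np.float64(-33.0), np.float64(45.7)), (-40, np.float64(-58.4), np.float64(43.6)), (-32, np.float64(-60.5), np.float64(45.4)), (-24, np.float64(-58.7), np.float64(43.9)), (-16, np.float64(-60.1), np.float64(24.9)), (-8, np.float64(-59.0), np.float64(-14.3))] y -101.8 68.4
21.4833 [446.48781493  58.03650719 181.92620963] [ 0.  -0.6 -0.9]
```

View pics/c7.png

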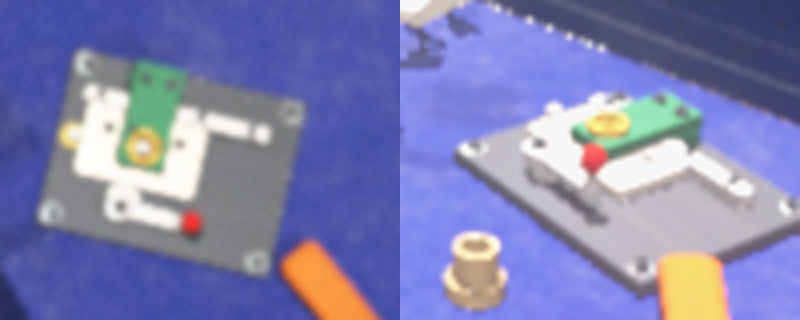

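The picture shows the plate under the bush with its left end at the dowel (70,135) and the lever along its near edge, knob (192,222). The bystanders are unmoved. One numeric check of the lever angle and the plate's ends follows.

```bash
python3 - <<'E'
from h import *
s=snap('top'); img=s['img'].astype(int); h=cv2.cvtColor(s['img'],cv2.COLOR_BGR2HSV)
c,_=blob(img,(img[...,2]>150)&(img[...,1]<90)&(h[...,1]>150),proj(s,[W(-50,-48,52)])[0]); k=inj(cast(s,c,54)[0]); print('knob',k.round(1),np.degrees(np.arctan2(k[1]-8,k[0]+50.5))%360)
k=inj(cast(s,full((152,258)),33)[0]); print('pivot meas',k.round(1))
# edges by sampling gray along jig lines at plate top height
g=img.min(2).astype(np.float32)
def prof(fix,rng,ax):
    P=[W(t,fix,22) if ax==0 else W(fix,t,22) for t in rng]; q=proj(s,P).astype(np.float32)
    return cv2.remap(g,q[:,0].reshape(1,-1),q[:,1].reshape(1,-1),1)[0]
def cross(fix,rng,ax):
    v=prof(fix,rng,ax); th=(v.max()+v.min())/2; i=np.nonzero(np.diff(v>th))[0]; return np.round([rng[j]+(th-v[j])/(v[j+1]-v[j]) *(rng[1]-rng[0]) for j in i],1).tolist()
for x in (-22,-15,-8,0,8,15): print('right end x',x,cross(x,np.arange(-75,-25,.5),1))
for x in (-22,-15,8,15): print('left end x',x,cross(x,np.arange(25,66,.5),1))
for y in (-45,-35,30,38,44): print('near edge y',y,cross(y,np.arange(-45,-10,.5),0))
for y in (-45,-30,30,40): print('fence side',y,cross(y,np.arange(5,50,.5),0))
E
```

```text
knob [-53.2 -46.3] 267.1884858122768
pivot meas [-50.1   8.2]
right end x -22 [-49.7]
right end x -15 [-49.8]
right end x -8 [-50.3]
right end x 0 [-49.7]
right end x 8 [-50.6]
right end x 15 [-50.3]
left end x -22 [52.5]
left end x -15 [52.6]
left end x 8 [54.8]
left end x 15 [28.9, 31.7, 51.8]
near edge y -45 [-32.0]
near edge y -35 [-44.3, -31.3]
near edge y 30 [-30.4]
near edge y 38 [-30.1]
near edge y 44 [-30.6]
fence side -45 [38.9]
fence side -30 [9.8, 14.3, 42.8]
fence side 30 [10.1, 15.6, 44.1]
fence side 40 [41.1]
```

The plate is home, but the lever reads about 267°, close to the 265° limit. There is ample time, so I'll press it once more to see whether it sprang back.

```bash
python3 - <<'E'
from h import *
legs(W(-88,-48,180),W(-88,-48,40))
E
```

```text
[ 395.4 -259.7  180. ] travel cm [-1.760e+00 -3.203e+01 -1.000e-02] from [446.5  57.1 181.9]
[ 395.4 -259.7   40. ] travel cm [ -1.99 -32.11  13.99] from [446.5  57.1 181.9]
tool y dir 77.7 twist to jig y -0.05 jig tcp [-103.9  272.4] F [-0.1 -0.2  0.2] t 21.5333
```

Request:
arm_command(
  travel=[
    [0, -4, 0],
    [0, -8, 0],
    [0, -12, 0],
    [0, -16, 0],
    [0, -20, 0],
    [0, -24, 0],
    [0, -28, 0],
    [0, -32, 0],
  ],
  twist=[0, 0, 0, 0, 0, 0, 0, 0],
)

```text
time: 22.2
tcp_pos: [376.8, -258.4, 180.1]
orientation: [[-0.976, 0.216, -0.016], [0.216, 0.976, 0.008], [0.017, 0.005, -1.0]]
contact_force: [1.1, 0.1, -0.3]
width: 0.2
gripper_force: 0.0
```

Request:
arm_command(
  travel=[
    [0, 0, 3],
    [0, 0, 6],
    [0, 0, 9],
    [0, 0, 12],
    [0, 0, 13.7],
    [-1, 0, 14],
    [-1.6, 0, 14],
    [-1.6, 0, 14],
  ],
  twist=[0, 0, 0, 0, 0, 0, 0, 0],
)

```text
time: 22.87
tcp_pos: [394.2, -258.2, 40.9]
orientation: [[-0.977, 0.213, -0.013], [0.213, 0.977, 0.009], [0.015, 0.006, -1.0]]
contact_force: [1.0, 0.5, -0.5]
width: -0.1
gripper_force: 0.0
```

```bash
python3 - <<'E'
from h import *
legs(W(-76,-48,40))
E
```

```text
[ 407.2 -262.1   40. ] travel cm [-1.35 -0.11  0.07] from [ 394.2 -258.2   40.9]
tool y dir 77.7 twist to jig y -0.05 jig tcp [-89.5 -46.8] F [ 1.   0.5 -0.5] t 22.8667
```

Request:
arm_command(
  travel=[
    [-0.3, 0, 0],
    [-0.6, 0, 0],
    [-0.9, 0, 0],
    [-1.1, 0, 0],
    [-1.3, 0, 0],
    [-1.3, 0, 0],
  ],
  twist=[0, 0, 0, 0, 0, 0],
)

```text
time: 23.37
tcp_pos: [405.7, -260.1, 39.7]
orientation: [[-0.977, 0.212, -0.015], [0.212, 0.977, 0.009], [0.016, 0.006, -1.0]]
contact_force: [-0.6, -0.2, 0.0]
width: 0.2
gripper_force: 0.0
```

Request:
arm_command(
  travel=[
    [-0.1, 0, 0],
    [-0.2, 0, 0],
    [-0.2, 0, 0],
  ],
  twist=[0, 0, 0],
)

```text
time: 23.62
tcp_pos: [407.4, -260.4, 39.5]
orientation: [[-0.977, 0.212, -0.015], [0.212, 0.977, 0.009], [0.017, 0.006, -1.0]]
contact_force: [0.1, 0.2, 0.0]
width: -0.3
gripper_force: 0.0
```

Request:
arm_command(
  travel=[
    [-0.1, 0, 0],
    [-0.2, 0, 0],
    [-0.2, 0, 0],
  ],
  twist=[0, 0, 0],
)

```text
time: 23.87
tcp_pos: [409.4, -260.8, 39.5]
orientation: [[-0.977, 0.212, -0.015], [0.212, 0.977, 0.009], [0.017, 0.006, -1.0]]
contact_force: [0.0, -0.2, 0.6]
width: -0.5
gripper_force: 0.0
```

Request:
arm_command(
  travel=[
    [-0.1, 0, 0],
    [-0.2, 0, 0],
    [-0.2, 0, 0],
  ],
  twist=[0, 0, 0],
)

```text
time: 24.12
tcp_pos: [411.0, -261.2, 39.4]
orientation: [[-0.977, 0.212, -0.016], [0.212, 0.977, 0.01], [0.018, 0.006, -1.0]]
contact_force: [-2.1, 0.5, 1.9]
width: -0.2
gripper_force: 1.0
```

Request:
arm_command(
  travel=[
    [-0.1, 0, 0],
    [-0.2, 0, 0],
    [-0.3, 0, 0],
    [-0.3, 0, 0],
  ],
  twist=[0, 0, 0, 0],
)

```text
time: 24.45
tcp_pos: [412.5, -261.8, 39.1]
orientation: [[-0.977, 0.212, -0.019], [0.212, 0.977, 0.01], [0.02, 0.005, -1.0]]
contact_force: [-12.8, 1.7, 8.8]
width: -0.1
gripper_force: 6.4
```

Request:
arm_command(
  travel=[
    [0.2, 0, 0],
    [0.4, 0, 0],
    [1.5, 0, 0],
    [2.5, 0, -1],
    [4, 0, -4],
    [4, 0, -8],
    [4, 0, -10],
    [4, 0, -10],
  ],
  twist=[0, 0, 0, 0, 0, 0, 0, 0],
)

```text
time: 25.12
tcp_pos: [377.5, -255.2, 143.5]
orientation: [[-0.977, 0.212, -0.012], [0.212, 0.977, 0.005], [0.013, 0.002, -1.0]]
contact_force: [0.1, -1.1, 0.2]
width: 0.5
gripper_force: 0.0
```

```bash
python3 - <<'E'
from h import *
knob(); print(np.round(r.observe()['contact_force'],1), r.sign_off())
E
```

```text
knob [338.58333333 244.58333333] [-52.6 -49.3] angle 267.8775676017331
the job is handed in; nothing more can be done
[-0.1 -1.  -0.8] None
```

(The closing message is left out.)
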